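# Clear the sealed instrument container and crack its lid

### The arm

A 6-joint arm with a two-finger parallel gripper is mounted at the origin on the work surface. World frame = base frame: x ahead of the robot, y to its left, z up, the work surface at z = 0. Lengths are in m, angles in rad, forces in N, time in s.
With the tool pointing down it reaches from about 0.375 to 0.9 m from the base axis. Payload 3.1 kg.
Tool frame: the origin (TCP) lies midway between the tips of the shut fingers; the grasp point (between the pads) lies 19 mm behind it; x points along the fingers, y is the direction in which the jaws open and shut, and the axes are right-handed (so a half turn about x gives the same grasp; the last joint's range is limited). The gripper opens to 87 mm and grips with 3 to 60 N. Pads are 19 mm wide; open, the fingers measure 117 mm over their backs; the gripper's body (75 mm by 190 mm) begins 51 mm behind the grasp point.
Start: joints at [1.054, 0.527, 1.433, -0, 1.181, -0.178], TCP at [0.208, 0.589, 0.223] pointing down, gripper open.
Joint ranges: [-3.08, 3.08], [-0.75, 2.2], [0.22, 2.44], [-1.43, 4.57], [0, 2.65], [-2.85, 2.85]. Speed limits (rad/s): [2.79, 2.79, 3.14, 3.14, 3.14, 3.14].

### API

Orientations are given as a unit quaternion [x, y, z, w].
In Python, from rig import get_obs, imaging, robot gives the robot as it stands.
- The arm moves only by the shell command python3 -m inch 'ROWS' [FORCE]. ROWS is JSON, a list of rows, each a list of 3 entries, a list of its own where there are three numbers: the finger opening in mm, from 0 to 87, then the shift along the tool's x, y, z in mm, then the turn, a rotation vector about the tool's x, y, z in degrees. In form: [[grip, [dx, dy, dz], [wx, wy, wz]], ...]. A call has 1 to 12 rows; each row shifts and turns the pose as measured when the row begins, along the tool's axes as they then stand; what a row does not reach is not made up. A row lasts 1/8 s, in which the tool goes at most 62.5 mm and 10.7 degrees, less where a joint would pass 70% of its speed; a pose out of reach is approached as far as the arm can. A call with a gripper value outside its range is refused whole. The fingers move at their own pace and stop on an object; FORCE is the grip in N (left out, the last holds). Time passes only in rows, so rows that do not move let the fingers close. It gives the time, the measured TCP pose, the force and the opening at its end, in the units of the state.
- get_obs(): the state, without advancing time (a new reading comes with each control period).
- imaging.camera(name): name is "scene" or "top" or "wrist"; returns the picture (384x512x3 uint8, red, green, blue); there is no depth.
- imaging.camera_params(name): a dict with "camera_matrix" (3x3 intrinsics, pixels), "k1" (the pictures are not rectified: a ray, as slopes to the right and down, at radius r is drawn at 1 + k1 r^2 times it, then the intrinsics apply), "xyz" and "rotation" of the camera in the world. Camera axes: x right, y down, z forward; pixel columns grow to the right and rows downward; lengths in m; the calibration is good to about 2 mm. A picture is of the moment at which its call begins: read the wrist's pose just before it. camera_params takes no time and is no camera call; for the wrist camera it gives the pose at the moment of the call.
- robot.hand_in(): hands the job in, once; it reports no verdict.
Trained networks look in the newest picture that a camera, given by its name, has taken for a name from the list of things; names that differ only in an ending like _2 or _b are one class to them, and where a whole thing is asked for, a point or a joint stands for the part that bears it (a point fixed in the world has none). Each returns a list of dicts, best first, with "confidence" (0 to 1); they miss things now and then, are a little off and sometimes report something else, mostly with a low value. They report only what shows in the picture. A call takes as long as a camera call. They do not tell look-alikes from the thing itself.
- imaging.cut_out(camera, target): "pixels" (384x512 bool, what is visible of it) and "box" ([centre column, centre row, width, height] in pixels, round what is visible of it).
- imaging.tip_of(camera, target): "pixel" ([column, row] in pixels: a listed point, or the origin of a listed thing).
The state is a dict: "time": time; "q": joint angles; "joint_velocities": joint speeds; "joint_torque": joint torques, N m; "position": TCP position; "tool_rot": TCP orientation; "ft_force": force on the tool from outside, world axes, zero at the start; "moment": the same for the moment, N m; "grip_width": finger opening in m.
Only numpy, scipy, OpenCV 4.12 (cv2) and the standard library are available. Lean on these libraries where they do the work, as an engineer would, in place of code of your own. Each camera call takes 0.05 s, during which the arm holds its last target. There are 200 camera calls.

### The job

The instrument container has things left lying on its sealed lid: stand the two sample pots upright in the square tray and lay the thermometer in the long tray, setting them down rather than dropping them. Once the lid is clear, take its handle, break the sticky seal without letting the lid fly up, and finish while still holding the lid about 3 cm open at its front edge. Leave the bottle, the tube rack and the cardboard box where they are.

Things in the scene. Friction and masses are not known exactly. Their poses are not given: they have to be found in the camera images.
- pot_a_center (a point): Centre (half-way up) of one of two identical sample pots: upright white cylinder 34 mm across, 45 mm high, with a white screw cap 36 mm across over its top 11 mm; about 50 g. Starts standing on the container's lid. Its z axis is the pot's axis.
- pot_b_center (a point): The other sample pot, same as the first.
- thermometer_center (a point): Centre (7 mm above its underside) of the grip of a white clinical thermometer with a small dark display lying flat on the lid: grip 76 x 22 x 14 mm (x, y, z), about 40 g; a thin probe runs from the grip's end to 85 mm from this point along its x axis (at most 11 mm wide).
- square_tray: Open white tray, 150 x 150 mm, 35 mm high, walls and floor 4 mm thick, fixed to the table on the left or the right of the container. Origin at the centre of its underside, x and y along its sides, z up.
- long_tray: Open white tray, 200 mm (x) x 100 mm (y), 20 mm high, walls and floor 4 mm thick, fixed to the table on the other side of the container. Origin at the centre of its underside, z up.
- container: Aluminium instrument container fixed to the table, 220 mm (x) x 270 mm (y), 80 mm high, plus a flat 12 mm steel lid over all of it (lid top 92 mm above the table). Origin at the centre of its underside; its front is -x (towards the robot), z up.
- container_hinge (a point): Middle of the lid's hinge line, on the container's far (+x) top edge, 80 mm above the table. The hinge line runs along the container's y axis.
- lid_handle (a point): Middle of the lid's handle: a straight round black bar, 11 mm thick and 90 mm long along the container's y axis, on two legs at its ends, above the front of the lid. This point is on the bar's centre line, 36 mm above the lid's top, 195 mm in front of the hinge line and 48 mm above it; it moves with the lid.
- lid (a joint): Lid angle in rad, 0 shut, growing as the front rises (limit 1.0). The front edge is 220 mm from the hinge line, so 0.137 rad lifts it 30 mm. The lid weighs 0.38 kg and falls shut when let go. A sticky gasket holds it: lifting at the handle takes about 18 N (up to 22) at the peak, reached within the first few mm, then drops to about 3 to 5 N beyond about 8 mm of lift. It sticks again if shut.
- bottle: White bottle, 60 mm across and 160 mm high, standing beyond the container; leave alone. Origin at the centre of its underside.
- rack: Black rack of capped sample tubes, 70 x 200 mm, 98 mm high, beyond the container; leave alone. Origin at the centre of its underside.
- glove_box: Cardboard box 100 x 180 x 45 mm beyond the container; leave alone. Origin at the centre of its underside.
There are look-alikes about, which are no part of the job. What is shaped like the part that bears pot_b_center but blue or green is not meant.

How it is judged:
By the outcome, as a careful person would: the job done as asked, in the order asked, and still so for the second after the job is handed in, while the arm keeps its last pose, push and grip.
It also fails if it takes over 69 s, if anything falls off the work surface, if the arm or the gripper's body presses on something with over 40 N, if the wrist force passes 120 N, or if a joint passes its speed limit or range.

## Working session

There is one attempt and no reset: what is moved stays moved. The work goes in short steps, Python scripts to look and compute and a shell command to move; the robot and the scene stay as the last step left them, time stands still between calls to the robot, and variables do not carry over. Pictures are saved under pics/ and viewed, about 8 in all and at most 12, crops included, and the job is handed in when it is done.

```bash
mkdir -p pics; ls
python3 - <<'E'
from rig import get_obs, imaging, robot
import cv2,numpy as np
o=get_obs(); print(o['time'],o['position'],o['tool_rot'],o['grip_width'])
ims=[]
for c in ("top","scene"):
    im=imaging.camera(c); cv2.imwrite(f'pics/{c}0.png',im[:,:,::-1])
    p=imaging.camera_params(c); print(c,p)
    for t in ("pot_a_center","thermometer_center","square_tray","long_tray","container","container_hinge","lid_handle"):
        print(t,[(np.round(d['pixel'],1).tolist(),round(d['confidence'],2)) for d in imaging.tip_of(c,t)])
print(get_obs()['time'])
E
```

```text
pics
0.0 [0.20731425 0.5888324  0.22157794] [ 0.11848439  0.69724314 -0.11992956  0.69672832] 0.08684144312781082
top {'camera_matrix': array([[387.28222933,   0.        , 255.35474396],
       [  0.        , 387.28222933, 193.4436914 ],
       [  0.        ,   0.        ,   1.        ]]), 'k1': 0.006227563263900595, 'xyz': array([ 0.46274904, -0.00906234,  1.05188575]), 'rotation': array([ 0.7108372 , -0.69923138,  0.05494205, -0.05260525])}
pot_a_center [([266.1, 212.2], 0.57)]
thermometer_center [([300.5, 213.2], 0.9)]
square_tray [([123.6, 249.4], 0.61)]
long_tray [([271.7, 247.4], 0.75), ([376.3, 242.9], 0.64), ([298.9, 213.2], 0.64)]
container [([261.9, 219.0], 0.88), ([375.7, 242.4], 0.34)]
container_hinge [([254.6, 173.8], 0.62)]
lid_handle [([270.5, 247.8], 0.84), ([125.6, 159.5], 0.35)]
scene {'camera_matrix': array([[490.58293454,   0.        , 263.61275003],
       [  0.        , 490.58293454, 197.11313263],
       [  0.        ,   0.        ,   1.        ]]), 'k1': 0.06571109850260014, 'xyz': array([ 1.44740459, -0.13437019,  1.03331082]), 'rotation': array([ 0.70971651,  0.61034694, -0.22501923, -0.27045411])}
pot_a_center [([245.9, 171.9], 0.75)]
thermometer_center [([213.2, 178.1], 0.52)]
square_tray [([360.5, 163.6], 0.55)]
long_tray [([138.3, 192.7], 0.64)]
container [([245.5, 200.8], 0.77)]
container_hinge [([261.3, 215.2], 0.66), ([233.5, 143.1], 0.48)]
lid_handle [([403.4, 226.4], 0.73)]
0.8
```

Run:
```python
import cv2,numpy as np
a=cv2.imread('pics/top0.png')[90:310,60:450];b=cv2.imread('pics/scene0.png')[80:300,60:450]
cv2.imwrite('pics/both0.png',cv2.resize(np.vstack([a,b]),None,fx=1.36,fy=1.36,interpolation=2)); 
cv2.imwrite('pics/top0z.png',cv2.resize(a,None,fx=2.05,fy=2.05,interpolation=2))
```

```text
(no output)
```

View pics/both0.png

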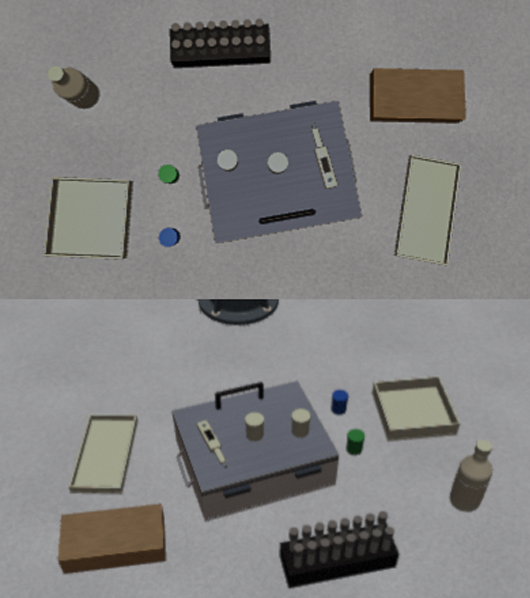

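View pics/top0z.png

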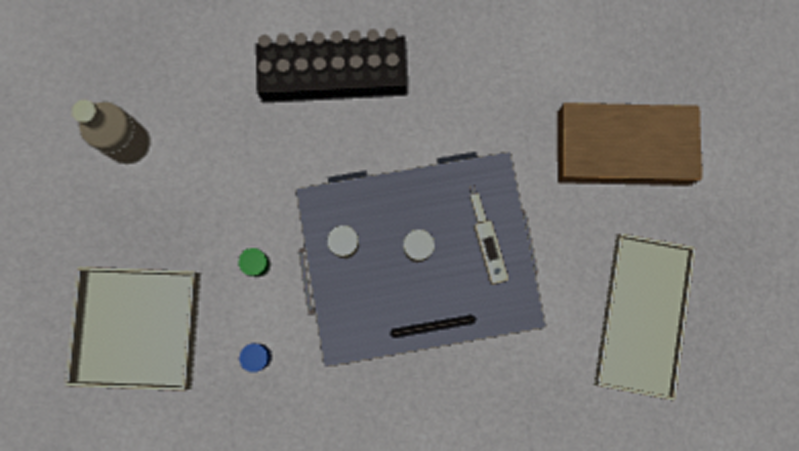

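The top view (crop px) shows white pots at (342,241) and (419,245). The thermometer is at (490,250) with its probe pointing away, and the handle is at (433,326). The square tray is on the left at (135,328) and the long tray on the right at (645,315). The blue (254,357) and green (253,262) cylinders on the table are look-alikes, and so is the grey side handle (307,281). I choose the two white pots on the lid.

```bash
cat > h.py <<'E'
from rig import get_obs, imaging, robot
import cv2,numpy as np
from scipy.spatial.transform import Rotation as R
def ray(p,uv):
    """unit-less world ray of a pixel"""
    d=cv2.undistortPoints(np.array([[uv]],float),p['camera_matrix'],np.array([p['k1'],0,0,0.]))[0,0]
    return R.from_quat(p['rotation']).apply([d[0],d[1],1])
def on(p,uv,z):
    d=ray(p,uv); return p['xyz']+d*(z-p['xyz'][2])/d[2]
def tri(obs):
    A=np.zeros((3,3));b=np.zeros(3)
    for p,uv in obs:
        d=ray(p,uv);d/=np.linalg.norm(d);M=np.eye(3)-np.outer(d,d);A+=M;b+=M@p['xyz']
    return np.linalg.solve(A,b)
def proj(p,X):
    X=R.from_quat(p['rotation']).inv().apply(np.array(X)-p['xyz']);s=X[:2]/X[2]
    s=s*(1+p['k1']*(s@s));K=p['camera_matrix'];return np.array([K[0,0]*s[0]+K[0,2],K[1,1]*s[1]+K[1,2]])
def go(xyz,yaw):
    """TCP to xyz pointing down with jaws (tool y) along yaw (mod 180): print tool-frame shift mm and turn deg"""
    o=get_obs();r=R.from_quat(o['tool_rot']);best=None
    for a in (yaw,yaw+np.pi):
        y=np.array([np.cos(a),np.sin(a),0]);x=np.array([0,0,-1.]);t=R.from_matrix(np.c_[x,y,np.cross(x,y)])
        w=np.degrees((r.inv()*t).as_rotvec())
        print(' yaw',round(np.degrees(a)),'shift',np.round(r.inv().apply(np.array(xyz)-o['position'])*1e3,1),'turn',np.round(w,1))
    print(' now',np.round(o['position'],4),'q6',round(o['q'][5],2),'w',round(o['grip_width'],4),'F',np.round(o['ft_force'],1),'t',round(o['time'],2))
E
python3 - <<'E'
from h import *
p=imaging.camera_params('top')
f=lambda c,r,z:np.round(on(p,(60+c/2.05,90+r/2.05),z),4)
for n,c,r,z in [('lid NL',297,188,.092),('lid NR',511,153,.092),('lid FR',544,327,.092),('lid FL',325,366,.092),('hL',394,333,.128),('hR',474,320,.128),
 ('potL',342,241,.137),('potR',419,245,.137),('thtip',473,188,.099),('thfar',484,224,.106),('thnear',498,281,.106),
 ('sqc',135,328,.03),('s1',82,268,.035),('s2',199,271,.035),('s3',187,389,.035),('s4',69,383,.035),
 ('l1',620,235,.02),('l2',691,247,.02),('l3',675,398,.02),('l4',597,384,.02),('blue',254,357,.045),('green',253,262,.045)]: print(n,f(c,r,z))
ps=imaging.camera_params('scene')
print('pot R tri',tri([(p,(266.1,212.2)),(ps,(245.9,171.9))]),'th',tri([(p,(300.5,213.2)),(ps,(213.2,178.1))]))
print('top nets pot',on(p,(266.1,212.2),.1145),'th',on(p,(300.5,213.2),.099),'handle',on(p,(270.5,247.8),.128),'sq',on(p,(123.6,249.4),0),'lt',on(p,(376.3,242.9),0))
print('q',get_obs()['q'], R.from_quat(get_obs()['tool_rot']).as_matrix().round(3))
E
```

```text
lid NL [0.6378 0.1165 0.092 ]
lid NR [ 0.6863 -0.1467  0.092 ]
lid FR [ 0.4737 -0.1851  0.092 ]
lid FL [0.4237 0.0756 0.092 ]
hL [ 0.4637 -0.0058  0.128 ]
hR [ 0.48   -0.0978  0.128 ]
potL [0.5681 0.0563 0.137 ]
potR [ 0.5649 -0.033   0.137 ]
thtip [ 0.6402 -0.0991  0.099 ]
thfar [ 0.5951 -0.1117  0.106 ]
thnear [ 0.5269 -0.1284  0.106 ]
sqc [0.4649 0.3237 0.03  ]
s1 [0.5396 0.3947 0.035 ]
s2 [0.5382 0.2453 0.035 ]
s3 [0.3905 0.2522 0.035 ]
s4 [0.3956 0.3998 0.035 ]
l1 [ 0.5955 -0.2993  0.02  ]
l2 [ 0.5813 -0.3917  0.02  ]
l3 [ 0.3881 -0.3636  0.02  ]
l4 [ 0.4038 -0.265   0.02  ]
blue [0.4314 0.1685 0.045 ]
green [0.55  0.175 0.045]
pot R tri [ 0.56118907 -0.03556089  0.11467209] th [ 0.56113721 -0.12090857  0.10422143]
top nets pot [ 0.56090863 -0.0378647   0.1145    ] th [ 0.56146432 -0.1233702   0.099     ] handle [ 0.4752078  -0.04884879  0.128     ] sq [0.46641467 0.33962696 0.        ] lt [ 0.49472018 -0.33956168  0.        ]
q [ 1.05348749e+00  5.27489335e-01  1.43273734e+00 -9.50621081e-06
  1.18139831e+00 -1.78496233e-01] [[-0.     0.332  0.943]
 [-0.     0.943 -0.332]
 [-1.    -0.     0.   ]]
```

```bash
python3 -c "
from h import *
go([.555,.05,.21],np.radians(80))"
```

```text
yaw 80 shift [  12.6 -393.3  506.9] turn [-9.4  0.   0. ]
 yaw 260 shift [  12.6 -393.3  506.9] turn [170.6   0.   -0. ]
 now [0.2077 0.5894 0.2225] q6 -0.18 w 0.0871 F [ 0.8 -0.2 -0.4] t 0.8
```

```bash
python3 -m inch '[[60,[1,-36,46],[0,0,0]],[60,[1,-36,46],[0,0,0]],[60,[1,-36,46],[0,0,0]],[60,[1,-36,46],[0,0,0]],[60,[1,-36,46],[0,0,0]],[60,[1,-36,46],[0,0,0]],[60,[1,-36,46],[0,0,0]],[60,[1,-36,46],[0,0,0]],[60,[1,-36,46],[0,0,0]],[60,[1,-36,46],[0,0,0]],[60,[1,-36,46],[0,0,0]],[60,[0,0,0],[-9.4,0,0]]]'
python3 - <<'E'
from h import *
go([.555,.05,.21],np.radians(80))
im=imaging.camera('wrist');p=imaging.camera_params('wrist');cv2.imwrite('pics/w1.png',im[:,:,::-1]);print(p)
for t in ("pot_a_center","thermometer_center","lid_handle"):
    print(t,[(np.round(d['pixel'],1).tolist(),round(d['confidence'],2)) for d in imaging.tip_of('wrist',t)])
for d in imaging.tip_of('wrist','pot_a_center'): print(on(p,d['pixel'],.1145))
print('expected px potA',proj(p,[.566,.055,.1145]),'potB',proj(p,[.562,-.035,.1145]))
E
```

```text
time: 2.3
position: [0.5702, 0.0339, 0.2135]
tool_rot: [0.062, 0.7, -0.056, 0.71]
ft_force: [0.1, 0.5, -0.9]
grip_width: 0.0597
 yaw 80 shift [  3.4  13.3 -17.7] turn [ 0.4  0.8 -0.5]
 yaw 260 shift [  3.4  13.3 -17.7] turn [-179.6    0.8    1.2]
 now [0.5702 0.0339 0.2135] q6 -1.55 w 0.0597 F [ 0.1  0.5 -0.9] t 2.3
{'camera_matrix': array([[266.15957235,   0.        , 258.91667098],
       [  0.        , 266.15957235, 192.07817463],
       [  0.        ,   0.        ,   1.        ]]), 'k1': -0.057556292856296494, 'xyz': array([0.48593556, 0.04938132, 0.3737775 ]), 'rotation': array([0.75248414, 0.63963389, 0.10468945, 0.11694536])}
pot_a_center [([238.3, 260.6], 0.74), ([195.7, 201.3], 0.61)]
thermometer_center []
lid_handle [([149.5, 109.2], 0.64)]
[0.64582729 0.00213091 0.1145    ]
[ 0.56898549 -0.02843627  0.1145    ]
expected px potA [274.91116797 186.07352297] potB [187.95544539 195.98490989]
```

View pics/w1.png

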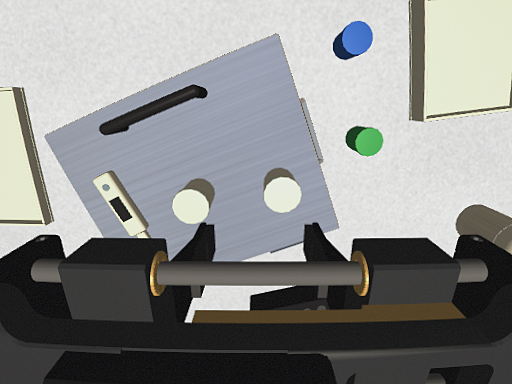

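The wrist view shows both white pots standing on the lid: cap A at (282,194) and cap B at (191,206). The thermometer grip is at (120,205), and blue (357,38) and green (367,140) are off the lid on the table. My choice is confirmed.

Run:
```python
from h import *
p=imaging.camera_params('wrist')
A=on(p,(282,194),.137);B=on(p,(191.5,206),.137);print(A,B)
print('handle',on(p,(108,129),.128),on(p,(201,92),.128),'th',on(p,(103,176),.106),on(p,(137,232),.106))
print('sq corner',on(p,(414,118),.035))
go([A[0],A[1],.107],np.radians(80))
```

```text
[0.56558564 0.0634772  0.137     ] [ 0.56296225 -0.02325432  0.137     ]
handle [ 0.47960647 -0.08432318  0.128     ] [0.46384104 0.00742856 0.128     ] th [ 0.52468672 -0.11801413  0.106     ] [ 0.59336482 -0.10184357  0.106     ]
sq corner [0.52884016 0.24724415 0.035     ]
 yaw 80 shift [106.5  23.2  -5.9] turn [ 0.4  0.5 -0.5]
 yaw 260 shift [106.5  23.2  -5.9] turn [-179.6    0.8    0.8]
 now [0.5664 0.0388 0.2133] q6 -1.54 w 0.0599 F [-0.5 -0.1  0.2] t 2.55
```

```bash
python3 -m inch '[[60,[20,18,-2],[0,0,0]],[60,[45,0,0],[0,0,0]],[60,[35,0,0],[0,0,0]],[60,[8,0,0],[0,0,0]],[60,[0,0,0],[0,0,0]]]' 20; python3 -c "
from h import *
go([.567,.057,.1],np.radians(80))"
```

```text
time: 3.18
position: [0.569, 0.0632, 0.106]
tool_rot: [0.062, 0.699, -0.056, 0.71]
ft_force: [0.4, -0.9, -1.1]
grip_width: 0.0599
 yaw 80 shift [ 5.9 -6.5 -1. ] turn [ 0.4  0.9 -0.6]
 yaw 260 shift [ 5.9 -6.5 -1. ] turn [-179.6    0.9    1.4]
 now [0.569  0.0632 0.106 ] q6 -1.5 w 0.0599 F [ 0.4 -0.9 -1.1] t 3.17
```

```bash
python3 -m inch '[[60,[5,-6,-1],[0,1,0]],[60,[0,0,0],[0,0,0]],[20,[0,0,0],[0,0,0]],[20,[0,0,0],[0,0,0]],[20,[0,0,0],[0,0,0]],[20,[0,0,0],[0,0,0]]]' 20; python3 -c "
from h import *
o=go([.567,.057,.2],np.radians(80))"
```

```text
time: 3.92
position: [0.5697, 0.0568, 0.1048]
tool_rot: [0.063, 0.703, -0.056, 0.707]
ft_force: [-0.0, 0.0, -0.5]
grip_width: 0.0327
 yaw 80 shift [-95.2   0.7  -2.3] turn [ 0.4  0.3 -0.6]
 yaw 260 shift [-95.2   0.7  -2.3] turn [-179.6    0.9    0.4]
 now [0.5697 0.0568 0.1048] q6 -1.51 w 0.0327 F [-0.   0.  -0.5] t 3.92
```

```bash
python3 -m inch '[[20,[-10,0,0],[0,0,0]],[20,[-45,0,0],[0,0,0]],[20,[-50,0,0],[0,0,0]],[20,[0,0,0],[0,0,0]]]'
python3 - <<'E'
from h import *
go([.5,.323,.2],np.radians(80))
im=imaging.camera('wrist');cv2.imwrite('pics/w2.png',im[:,:,::-1])
p=imaging.camera_params('wrist');o=get_obs();print(o['position'],'grasp px',proj(p,o['position']+[0,0,.019]))
E
```

```text
time: 4.42
position: [0.5689, 0.0558, 0.2134]
tool_rot: [0.063, 0.703, -0.056, 0.706]
ft_force: [-0.3, 0.6, -0.9]
grip_width: 0.0326
 yaw 80 shift [  15.7  251.8 -112.6] turn [ 0.4  0.2 -0.6]
 yaw 260 shift [  15.7  251.8 -112.6] turn [-179.6    0.9    0.3]
 now [0.5689 0.0558 0.2134] q6 -1.51 w 0.0326 F [-0.3  0.6 -0.9] t 4.42
[0.56706655 0.05599231 0.2111887 ] grasp px [256.14259882 251.08113051]
```

View pics/w2.png

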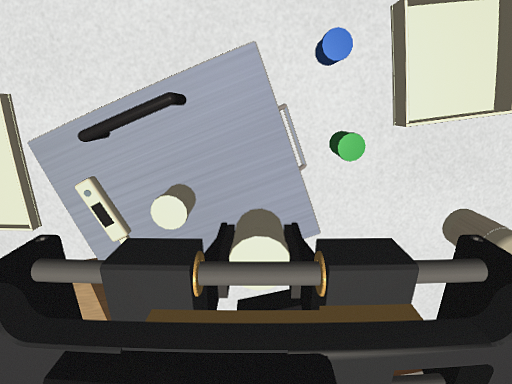

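```bash
python3 -m inch '[[20,[0,50,-23],[0,0,0]],[20,[0,50,-23],[0,0,0]],[20,[2,50,-23],[0,0,0]],[20,[5,50,-23],[0,0,0]],[20,[5,45,-18],[0,0,0]],[20,[0,0,0],[0,0,0]],[20,[0,0,0],[0,0,0]]]'
python3 - <<'E'
from h import *
go([.498,.323,.02],np.radians(80))
im=imaging.camera('wrist');p=imaging.camera_params('wrist')
print([(np.round(on(p,d['pixel'],0),3),d['confidence']) for d in imaging.tip_of('wrist','square_tray')])
cs=imaging.cut_out('wrist','square_tray')
print([(np.round(d['box']),d['confidence']) for d in cs])
E
```

```text
time: 5.35
position: [0.4921, 0.3202, 0.1915]
tool_rot: [0.061, 0.711, -0.06, 0.698]
ft_force: [1.6, -0.0, -1.2]
grip_width: 0.0331
 yaw 80 shift [171.4   3.7   8.6] turn [ 0.2 -1.1 -0. ]
 yaw 260 shift [171.4   3.7   8.6] turn [-1.798e+02  1.000e-01 -1.700e+00]
 now [0.4921 0.3202 0.1915] q6 -1.02 w 0.0331 F [ 1.6 -0.  -1.2] t 5.35
[(array([0.472, 0.33 , 0.   ]), 0.79)]
[(array([259., 156., 135., 141.]), 0.58)]
```

```bash
python3 -m inch '[[20,[30,9,8],[0,-1,0]],[20,[45,0,0],[0,0,0]],[20,[45,0,0],[0,0,0]],[20,[25,0,0],[0,0,0]],[20,[5,0,0],[0,0,0]],[20,[0,0,0],[0,0,0]]]'; python3 -c "
from h import *
go([.502,.328,.018],np.radians(80))"
```

```text
time: 6.25
position: [0.5101, 0.3214, 0.0415]
tool_rot: [0.067, 0.701, -0.064, 0.707]
ft_force: [0.1, -0.5, 0.2]
grip_width: 0.0326
 yaw 80 shift [23.5  4.9 -9.4] turn [-0.6  0.5 -0.3]
 yaw 260 shift [23.5  4.9 -9.4] turn [179.3  -0.5  -0.7]
 now [0.5101 0.3214 0.0415] q6 -1.01 w 0.0326 F [ 0.1 -0.5  0.2] t 6.25
```

```bash
python3 -m inch '[[20,[8,5,-9],[0,0,0]],[20,[7,0,0],[0,0,0]],[20,[3,0,0],[0,0,0]],[20,[0,0,0],[0,0,0]]]'; python3 -c "
from h import *
go([.502,.328,.018],np.radians(80))"
```

```text
time: 6.75
position: [0.5039, 0.3293, 0.0257]
tool_rot: [0.068, 0.699, -0.063, 0.709]
ft_force: [0.2, 0.6, -1.5]
grip_width: 0.0325
 yaw 80 shift [ 7.6 -1.7 -1.7] turn [-0.7  0.8 -0.5]
 yaw 260 shift [ 7.6 -1.7 -1.7] turn [179.3  -0.8  -1.2]
 now [0.5039 0.3293 0.0257] q6 -0.99 w 0.0325 F [ 0.2  0.6 -1.5] t 6.75
```

```bash
python3 -m inch '[[20,[4,0,0],[0,0.8,0]],[20,[3,0,0],[0,0,0]],[20,[2,0,0],[0,0,0]],[20,[2,0,0],[0,0,0]],[20,[2,0,0],[0,0,0]]]'; python3 -c "
from h import *
go([.502,.328,.018],np.radians(80))"
```

```text
time: 7.38
position: [0.5045, 0.3296, 0.0167]
tool_rot: [0.069, 0.704, -0.062, 0.704]
ft_force: [-3.1, -1.4, 13.3]
grip_width: 0.0325
 yaw 80 shift [-1.4 -2.  -2.2] turn [-0.6 -0.  -0.5]
 yaw 260 shift [-1.4 -2.  -2.2] turn [179.4  -0.8   0. ]
 now [0.5045 0.3296 0.0167] q6 -1.01 w 0.0325 F [-3.1 -1.4 13.3] t 7.38
```

```bash
python3 -m inch '[[20,[-1,0,0],[0,0,0]],[56,[0,0,0],[0,0,0]],[56,[0,0,0],[0,0,0]],[56,[0,0,0],[0,0,0]],[56,[-15,0,0],[0,0,0]],[56,[-50,0,0],[0,0,0]],[56,[-55,0,0],[0,0,0]],[56,[-50,0,0],[0,0,0]]]'
python3 - <<'E'
from h import *
go([.564,-.033,.2],np.radians(80))
im=imaging.camera('wrist');p=imaging.camera_params('wrist')
cv2.imwrite('pics/w3.png',im[:,:,::-1])
print([(np.round(on(p,d['pixel'],.0265),3),d['confidence']) for d in imaging.tip_of('wrist','pot_a_center')])
E
```

```text
time: 8.38
position: [0.5022, 0.3268, 0.1898]
tool_rot: [0.067, 0.707, -0.064, 0.701]
ft_force: [0.0, 0.8, -0.2]
grip_width: 0.056
 yaw 80 shift [ -12.8 -342.1  127.2] turn [-0.7 -0.5 -0.3]
 yaw 260 shift [ -12.8 -342.1  127.2] turn [179.3  -0.4   0.8]
 now [0.5022 0.3268 0.1898] q6 -1.0 w 0.056 F [ 0.   0.8 -0.2] t 8.38
[(array([0.697, 0.364, 0.027]), 0.33)]
```

View pics/w3.png

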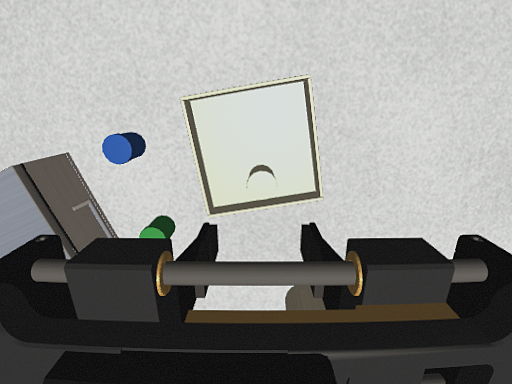

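Pot A stands upright in the tray, cap at about (262,180). The tray rim corners are (183,98), (310,77), (321,197) and (209,213).

```bash
python3 -m inch '[[60,[-2,-50,19],[0,0,0]],[60,[-2,-50,19],[0,0,0]],[60,[-2,-50,19],[0,0,0]],[60,[-2,-50,19],[0,0,0]],[60,[-2,-50,19],[0,0,0]],[60,[-2,-50,19],[0,0,0]],[60,[0,-40,13],[0,0,0]],[60,[0,0,0],[0,0,0]]]'
python3 - <<'E'
from h import *
go([.564,-.033,.104],np.radians(80))
E
```

```text
time: 9.48
position: [0.57, -0.0386, 0.2058]
tool_rot: [0.069, 0.701, -0.06, 0.708]
ft_force: [-0.8, -0.4, 0.5]
grip_width: 0.0598
 yaw 80 shift [101.8   3.   -7.7] turn [-0.4  0.5 -0.8]
 yaw 260 shift [101.8   3.   -7.7] turn [179.6  -1.3  -0.7]
 now [ 0.57   -0.0386  0.2058] q6 -1.67 w 0.0598 F [-0.8 -0.4  0.5] t 9.47
```

```bash
python3 -m inch '[[60,[20,3,-5],[0,0,0]],[60,[40,0,0],[0,0,0]],[60,[30,0,0],[0,0,0]],[60,[8,0,0],[0,0,0]],[60,[2,0,0],[0,0,0]]]'
python3 - <<'E'
from h import *
go([.564,-.033,.104],np.radians(80))
E
```

```text
time: 10.1
position: [0.5657, -0.0299, 0.1048]
tool_rot: [0.069, 0.701, -0.059, 0.708]
ft_force: [0.3, 0.4, 0.6]
grip_width: 0.06
 yaw 80 shift [ 0.7 -3.4 -1.1] turn [-0.4  0.5 -0.9]
 yaw 260 shift [ 0.7 -3.4 -1.1] turn [179.6  -1.4  -0.8]
 now [ 0.5657 -0.0299  0.1048] q6 -1.66 w 0.06 F [0.3 0.4 0.6] t 10.1
```

```bash
python3 -m inch '[[60,[0,-3,0],[0,0,-0.8]],[60,[0,0,0],[0,0,0]],[20,[0,0,0],[0,0,0]],[20,[0,0,0],[0,0,0]],[20,[0,0,0],[0,0,0]],[20,[0,0,0],[0,0,0]],[20,[-10,0,0],[0,0,0]],[20,[-45,0,0],[0,0,0]],[20,[-45,0,0],[0,0,0]],[20,[0,0,0],[0,0,0]]]'
python3 - <<'E'
from h import *
go([.438,.328,.2],np.radians(80))
E
```

```text
time: 11.35
position: [0.5654, -0.033, 0.2116]
tool_rot: [0.064, 0.699, -0.064, 0.709]
ft_force: [-0.4, -0.3, -1.2]
grip_width: 0.0337
 yaw 80 shift [   9.2  332.1 -190.5] turn [-0.4  0.8 -0. ]
 yaw 260 shift [   9.2  332.1 -190.5] turn [179.6  -0.   -1.2]
 now [ 0.5654 -0.033   0.2116] q6 -1.65 w 0.0337 F [-0.4 -0.3 -1.2] t 11.35
```

```bash
python3 -m inch '[[20,[1,46,-26],[0,0,0]],[20,[1,46,-26],[0,0,0]],[20,[1,46,-26],[0,0,0]],[20,[1,46,-26],[0,0,0]],[20,[1,46,-26],[0,0,0]],[20,[1,46,-26],[0,0,0]],[20,[1,40,-22],[0,0,0]],[20,[0,0,0],[0,0,0]],[20,[0,0,0],[0,0,0]]]'
python3 - <<'E'
from h import *
go([.438,.328,.05],np.radians(80))
p=imaging.camera_params('wrist');im=imaging.camera('wrist');cv2.imwrite('pics/w4.png',im[:,:,::-1])
E
```

```text
time: 12.48
position: [0.4402, 0.317, 0.1948]
tool_rot: [0.063, 0.703, -0.068, 0.705]
ft_force: [0.1, -0.8, -0.8]
grip_width: 0.0335
 yaw 80 shift [144.7  11.4  -4.7] turn [-0.6  0.2  0.4]
 yaw 260 shift [144.7  11.4  -4.7] turn [179.4   0.6  -0.3]
 now [0.4402 0.317  0.1948] q6 -0.96 w 0.0335 F [ 0.1 -0.8 -0.8] t 12.47
```

```bash
python3 -m inch '[[20,[30,8,-5],[0,0,0]],[20,[40,0,0],[0,0,0]],[20,[40,0,0],[0,0,0]],[20,[25,0,0],[0,0,0]],[20,[4,0,0],[0,0,0]],[20,[0,0,0],[0,0,0]]]'
python3 - <<'E'
from h import *
go([.438,.328,.018],np.radians(80))
E
```

```text
time: 13.28
position: [0.4433, 0.3181, 0.0533]
tool_rot: [0.068, 0.701, -0.072, 0.706]
ft_force: [0.3, -0.7, -0.7]
grip_width: 0.0333
 yaw 80 shift [35.2  8.8 -7.4] turn [-1.4  0.4  0.3]
 yaw 260 shift [35.2  8.8 -7.4] turn [178.6   0.4  -0.6]
 now [0.4433 0.3181 0.0533] q6 -0.94 w 0.0333 F [ 0.3 -0.7 -0.7] t 13.28
```

```bash
python3 -m inch '[[20,[0,8,-5],[-1.4,0,0]],[20,[14,3,-1],[0,0,0]],[20,[10,0,0],[0,0,0]],[20,[5,0,0],[0,0,0]],[20,[2,0,0],[0,0,0]],[20,[0,0,0],[0,0,0]]]'
python3 - <<'E'
from h import *
go([.438,.328,.017],np.radians(80))
E
```

```text
time: 14.02
position: [0.4413, 0.3316, 0.0228]
tool_rot: [0.06, 0.701, -0.062, 0.708]
ft_force: [-0.7, -0.6, -0.9]
grip_width: 0.0333
 yaw 80 shift [ 5.7 -4.1 -2.7] turn [0.2 0.6 0.1]
 yaw 260 shift [ 5.7 -4.1 -2.7] turn [-179.8   -0.2    1. ]
 now [0.4413 0.3316 0.0228] q6 -0.94 w 0.0333 F [-0.7 -0.6 -0.9] t 14.03
```

```bash
python3 -m inch '[[20,[3,0,0],[0,0.6,0]],[20,[3,0,0],[0,0,0]],[20,[2,0,0],[0,0,0]],[20,[2,0,0],[0,0,0]]]'
python3 - <<'E'
from h import *
go([.438,.328,.017],np.radians(80))
E
```

```text
time: 14.52
position: [0.4411, 0.3317, 0.0195]
tool_rot: [0.06, 0.705, -0.061, 0.704]
ft_force: [-3.2, -0.1, 13.4]
grip_width: 0.0333
 yaw 80 shift [ 2.5 -4.2 -2.4] turn [0.2 0.  0.1]
 yaw 260 shift [ 2.5 -4.2 -2.4] turn [-1.798e+02 -1.000e-01  0.000e+00]
 now [0.4411 0.3317 0.0195] q6 -0.96 w 0.0333 F [-3.2 -0.1 13.4] t 14.53
```

```bash
python3 -m inch '[[20,[-1,0,0],[0,0,0]],[56,[0,0,0],[0,0,0]],[56,[0,0,0],[0,0,0]],[56,[0,0,0],[0,0,0]],[56,[-15,0,0],[0,0,0]],[56,[-50,0,0],[0,0,0]],[56,[-55,0,0],[0,0,0]],[56,[-50,0,0],[0,0,0]]]'
python3 - <<'E'
from h import *
go([.561,-.121,.2],np.radians(80))
im=imaging.camera('top');p=imaging.camera_params('top')
cv2.imwrite('pics/t2.png',cv2.resize(im[190:300,70:380,::-1],None,fx=2.5,fy=2.5))
E
```

```text
time: 15.52
position: [0.4397, 0.3306, 0.1936]
tool_rot: [0.059, 0.707, -0.063, 0.702]
ft_force: [1.4, -0.1, -0.2]
grip_width: 0.0557
 yaw 80 shift [  -5.5 -424.1  197. ] turn [ 0.1 -0.4  0.3]
 yaw 260 shift [  -5.5 -424.1  197. ] turn [-179.9   -0.5   -0.6]
 now [0.4397 0.3306 0.1936] q6 -0.96 w 0.0557 F [ 1.4 -0.1 -0.2] t 15.53
```

```bash
python3 -m inch '[[50,[-2,-48,22],[0,0,0]],[50,[-2,-48,22],[0,0,0]],[50,[-2,-48,22],[0,0,0]],[50,[-2,-48,22],[0,0,0]],[50,[-2,-48,22],[0,0,0]],[50,[-2,-48,22],[0,0,0]],[50,[0,-48,22],[0,0,0]],[50,[0,-44,21],[0,0,0]],[50,[0,-24,9],[0,0,0]],[50,[0,0,0],[-10,0,0]],[50,[0,0,0],[-10,0,0]],[50,[0,0,0],[0,0,0]]]'
python3 - <<'E'
from h import *
go([.561,-.121,.2],np.radians(104.5))
p=imaging.camera_params('wrist');im=imaging.camera('wrist');p2=imaging.camera_params('wrist');cv2.imwrite('pics/w5.png',im[:,:,::-1])
print(p['xyz']-p2['xyz'])
print([(np.round(on(p,d['pixel'],.099),4),d['pixel'],d['confidence']) for d in imaging.tip_of('wrist','thermometer_center')])
print([(np.round(on(p,d['pixel'],.128),4),d['pixel'],d['confidence']) for d in imaging.tip_of('wrist','lid_handle')])
E
```

```text
time: 17.08
position: [0.5622, -0.1099, 0.2249]
tool_rot: [-0.066, 0.695, 0.067, 0.713]
ft_force: [-1.0, -0.7, 0.2]
grip_width: 0.0495
 yaw 104 shift [ 24.8 -10.6  -3.9] turn [-3.7  1.5  0.1]
 yaw 284 shift [ 24.8 -10.6  -3.9] turn [176.2   0.2  -2.3]
 now [ 0.5622 -0.1099  0.2249] q6 -2.16 w 0.0495 F [-1.  -0.7  0.2] t 17.07
[ 1.22122821e-05 -1.69380371e-04 -2.83310057e-06]
[(array([ 0.5599, -0.1122,  0.099 ]), [256.2, 179.7], 0.79)]
[(array([ 0.4732, -0.0487,  0.128 ]), [340.0, 112.9], 0.95)]
```

View pics/w5.png

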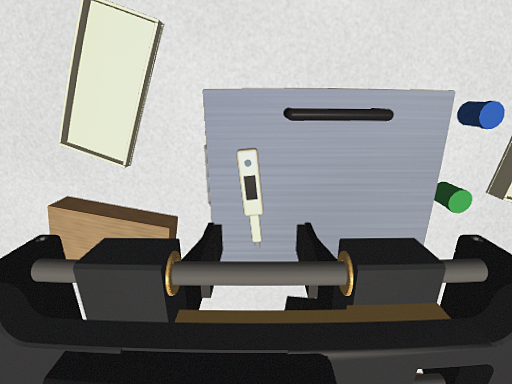

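View pics/t2.png

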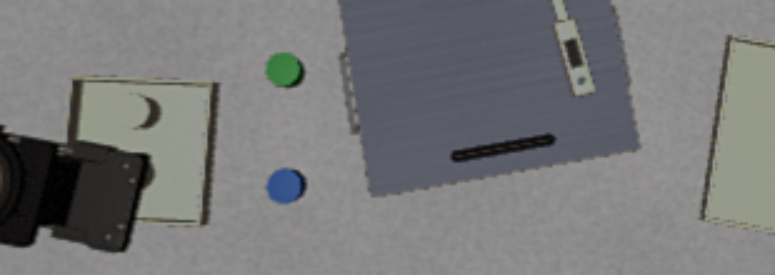

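The thermometer grip runs from (247,149) to (253,213) in the wrist view, probe tip at (257,247). Handle ends are (289,113) and (389,115). The top view shows pot A upright in the tray, with pot B hidden by the gripper.

Run:
```python
from h import *
p=imaging.camera_params('wrist')
q=lambda u,z:np.round(on(p,u,z),4)
a,b=q((248,149),.106),q((254,213),.106);print('th',a,b,(a+b)/2,np.degrees(np.arctan2(*(b-a)[1::-1])),'tip',q((257,243),.099))
h1,h2=q((289,113),.128),q((389,115),.128);print('h',h1,h2,(h1+h2)/2)
print('tray',[q(u,.02) for u in((66,144),(129,165),(161,22))])
c=(a+b)/2
go([c[0],c[1]-.002,.097],np.radians(103.5))
```

```text
th [ 0.5266 -0.1267  0.106 ] [ 0.597  -0.1073  0.106 ] [ 0.5618 -0.117   0.106 ] 15.40651243542975 tip [ 0.6382 -0.0961  0.099 ]
h [ 0.4825 -0.095   0.128 ] [ 0.4656 -0.0021  0.128 ] [ 0.47405 -0.04855  0.128  ]
tray [array([ 0.581 , -0.3815,  0.02  ]), array([ 0.595 , -0.2897,  0.02  ]), array([ 0.4073, -0.2596,  0.02  ])]
 yaw 104 shift [127.6  -9.   -5.5] turn [-2.7  1.5  0.1]
 yaw 284 shift [127.6  -9.   -5.5] turn [177.3   0.2  -2.3]
 now [ 0.5623 -0.1095  0.2247] q6 -2.16 w 0.0499 F [ 0.6 -0.2 -0.4] t 17.23
```

```bash
python3 -m inch '[[50,[20,-8,-3],[0,0,0]],[50,[40,0,0],[0,0,0]],[50,[40,0,0],[0,0,0]],[50,[12,0,0],[-4,1.5,0]],[50,[2,0,0],[0,0,0]],[50,[0,0,0],[0,0,0]]]'
python3 - <<'E'
from h import *
go([.562,-.119,.0955],np.radians(105))
E
```

```text
time: 17.98
position: [0.5655, -0.1168, 0.1098]
tool_rot: [-0.09, 0.7, 0.087, 0.703]
ft_force: [-0.3, 0.6, -0.2]
grip_width: 0.0503
 yaw 105 shift [14.3 -1.2 -4. ] turn [-0.6  0.2  0.3]
 yaw 285 shift [14.3 -1.2 -4. ] turn [179.4   0.5  -0.3]
 now [ 0.5655 -0.1168  0.1098] q6 -2.22 w 0.0503 F [-0.3  0.6 -0.2] t 17.98
```

```bash
python3 -m inch '[[50,[5,-1,-3],[0,0,0]],[50,[5,0,0],[0,0,0]],[50,[2,0,0],[0,0,0]],[50,[0,0,0],[0,0,0]]]'
python3 - <<'E'
from h import *
go([.562,-.119,.0955],np.radians(105))
E
```

```text
time: 18.48
position: [0.5636, -0.1191, 0.0992]
tool_rot: [-0.09, 0.699, 0.085, 0.704]
ft_force: [0.1, -0.5, 0.4]
grip_width: 0.05
 yaw 105 shift [ 3.7  0.6 -1.5] turn [-0.7  0.4  0.4]
 yaw 285 shift [ 3.7  0.6 -1.5] turn [179.3   0.7  -0.6]
 now [ 0.5636 -0.1191  0.0992] q6 -2.22 w 0.05 F [ 0.1 -0.5  0.4] t 18.48
```

```bash
python3 -m inch '[[50,[2.5,0,-1],[0,0,0]],[50,[0.5,0,0],[0,0,0]],[10,[0,0,0],[0,0,0]],[10,[0,0,0],[0,0,0]],[10,[0,0,0],[0,0,0]],[10,[0,0,0],[0,0,0]],[10,[0,0,0],[0,0,0]]]' 20
python3 - <<'E'
from h import *
go([.562,-.119,.2],np.radians(105))
E
```

```text
time: 19.35
position: [0.5629, -0.1195, 0.0962]
tool_rot: [-0.09, 0.699, 0.085, 0.705]
ft_force: [0.2, -0.0, -1.3]
grip_width: 0.0216
 yaw 105 shift [-1.038e+02 -1.000e-01  0.000e+00] turn [-0.7  0.4  0.5]
 yaw 285 shift [-1.038e+02 -1.000e-01  0.000e+00] turn [179.3   0.7  -0.7]
 now [ 0.5629 -0.1195  0.0962] q6 -2.22 w 0.0216 F [ 0.2 -0.  -1.3] t 19.35
```

```bash
python3 -m inch '[[10,[-8,0,0],[0,0,0]],[10,[-40,0,0],[0,0,0]],[10,[-45,0,0],[0,0,0]],[10,[0,0,0],[10,0,0]],[10,[0,0,0],[10,0,0]],[10,[0,0,0],[4,0,0]],[10,[0,0,0],[0,0,0]]]'
python3 - <<'E'
from h import *
go([.468,-.324,.19],np.radians(80.5))
E
```

```text
time: 20.23
position: [0.5624, -0.119, 0.1958]
tool_rot: [0.062, 0.7, -0.067, 0.709]
ft_force: [-0.0, 0.9, -0.4]
grip_width: 0.0219
 yaw 80 shift [   6.1 -218.7  -55.6] turn [-1.   0.7  0.3]
 yaw 260 shift [   6.1 -218.7  -55.6] turn [179.    0.4  -1.2]
 now [ 0.5624 -0.119   0.1958] q6 -1.79 w 0.0219 F [-0.   0.9 -0.4] t 20.23
```

```bash
python3 -m inch '[[10,[0,-48,-12],[0,0,0]],[10,[0,-48,-12],[0,0,0]],[10,[0,-48,-12],[0,0,0]],[10,[0,-48,-12],[0,0,0]],[10,[0,-20,-5],[0,0,0]],[10,[0,0,0],[0,0,0]],[10,[0,0,0],[0,0,0]]]'
python3 - <<'E'
from h import *
go([.468,-.324,.03],np.radians(80.5))
p=imaging.camera_params('wrist');im=imaging.camera('wrist');cv2.imwrite('pics/w6.png',im[:,:,::-1])
E
```

```text
time: 21.1
position: [0.4713, -0.3231, 0.1977]
tool_rot: [0.058, 0.699, -0.063, 0.71]
ft_force: [-0.0, 0.6, -0.1]
grip_width: 0.0216
 yaw 80 shift [167.7  -0.6  -5.8] turn [-0.3  0.9  0.3]
 yaw 260 shift [167.7  -0.6  -5.8] turn [179.7   0.5  -1.5]
 now [ 0.4713 -0.3231  0.1977] q6 -2.2 w 0.0216 F [-0.   0.6 -0.1] t 21.1
```

View pics/w6.png

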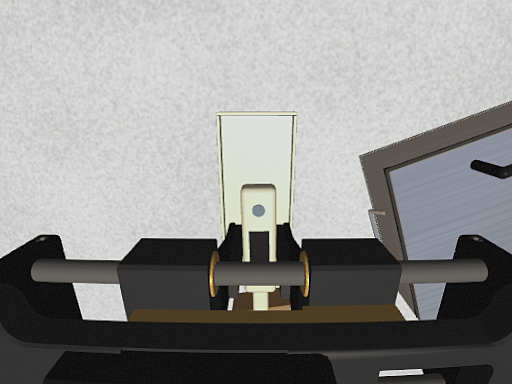

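The thermometer is held level and lined up with the long tray, whose near rim runs from (218,113) to (296,113).

Run:
```python
from h import *
p=imaging.camera_params('wrist')
a,b=on(p,(218,113),.02),on(p,(296,113),.02);m=(a+b)/2;d=(b-a)/np.linalg.norm(b-a);n=np.array([-d[1],d[0],0]);n*=np.sign(n[0]);print(a,b,m+.1*n,np.degrees(np.arctan2(n[1],n[0])))
c=m+.0765*n;print(c);go([c[0],c[1],.03],np.radians(80.5))
```

```text
[ 0.38937127 -0.35903222  0.02      ] [ 0.40552424 -0.26489289  0.02      ] [ 0.4960074  -0.32887398  0.02      ] -9.736324853567936
[ 0.47284588 -0.3248998   0.02      ]
 yaw 80 shift [167.8  -0.7  -0.9] turn [-0.3  0.9  0.3]
 yaw 260 shift [167.8  -0.7  -0.9] turn [179.7   0.5  -1.5]
 now [ 0.4714 -0.3229  0.1978] q6 -2.2 w 0.0215 F [ 0.4 -0.8 -0.4] t 21.15
```

```bash
python3 -m inch '[[10,[40,0,0],[0,0.9,0]],[10,[45,0,0],[0,0,0]],[10,[45,0,0],[0,0,0]],[10,[25,0,0],[0,0,0]],[10,[3,0,0],[0,0,0]],[10,[0,0,0],[0,0,0]]]'
python3 - <<'E'
from h import *
go([.473,-.325,.0085],np.radians(80.5))
E
```

```text
time: 21.9
position: [0.4782, -0.3187, 0.0383]
tool_rot: [0.053, 0.703, -0.059, 0.707]
ft_force: [0.4, -0.4, 0.4]
grip_width: 0.0215
 yaw 80 shift [29.8 -6.8 -4.3] turn [0.4 0.3 0.5]
 yaw 260 shift [29.8 -6.8 -4.3] turn [-179.6   -0.7    0.5]
 now [ 0.4782 -0.3187  0.0383] q6 -2.19 w 0.0215 F [ 0.4 -0.4  0.4] t 21.9
```

```bash
python3 -m inch '[[10,[8,-6,-4],[0,0,0]],[10,[8,0,0],[0,0,0]],[10,[6,0,0],[0,0,0]],[10,[3,0,0],[0,0.4,0.5]],[10,[1,0,0],[0,0,0]],[10,[0,0,0],[0,0,0]]]'
python3 - <<'E'
from h import *
go([.473,-.325,.0085],np.radians(80.5))
E
```

```text
time: 22.65
position: [0.475, -0.3262, 0.0139]
tool_rot: [0.055, 0.704, -0.057, 0.706]
ft_force: [-0.3, -0.4, -0.6]
grip_width: 0.0215
 yaw 80 shift [ 5.4  0.9 -2.1] turn [0.5 0.2 0.2]
 yaw 260 shift [ 5.4  0.9 -2.1] turn [-179.5   -0.2    0.3]
 now [ 0.475  -0.3262  0.0139] q6 -2.21 w 0.0215 F [-0.3 -0.4 -0.6] t 22.65
```

```bash
python3 -m inch '[[10,[3,0,0],[0,0,0]],[10,[2,0,0],[0,0,0]],[10,[2,0,0],[0,0,0]],[10,[1,0,0],[0,0,0]]]'
python3 - <<'E'
from h import *
go([.473,-.325,.0085],np.radians(80.5))
E
```

```text
time: 23.15
position: [0.4753, -0.3264, 0.0082]
tool_rot: [0.054, 0.704, -0.057, 0.706]
ft_force: [-1.5, 0.9, 6.7]
grip_width: 0.0218
 yaw 80 shift [-0.3  1.  -2.5] turn [0.5 0.2 0.2]
 yaw 260 shift [-0.3  1.  -2.5] turn [-179.5   -0.3    0.4]
 now [ 0.4753 -0.3264  0.0082] q6 -2.21 w 0.0218 F [-1.5  0.9  6.7] t 23.15
```

```bash
python3 -m inch '[[10,[-0.5,0,0],[0,0,0]],[45,[0,0,0],[0,0,0]],[45,[0,0,0],[0,0,0]],[45,[0,0,0],[0,0,0]],[45,[-12,0,0],[0,0,0]],[45,[-50,0,0],[0,0,0]],[45,[-55,0,0],[0,0,0]],[45,[-55,0,0],[0,0,0]],[45,[-15,0,0],[0,0,0]],[45,[0,0,0],[0,0,0]]]'
python3 - <<'E'
from h import *
go([.472,-.05,.195],np.radians(80.5))
p=imaging.camera_params('wrist');im=imaging.camera('wrist');cv2.imwrite('pics/w7.png',im[:,:,::-1])
print([(np.round(on(p,d['pixel'],.011),4),d['pixel'],d['confidence']) for d in imaging.tip_of('wrist','thermometer_center')])
E
```

```text
time: 24.4
position: [0.4749, -0.3259, 0.2044]
tool_rot: [0.054, 0.703, -0.057, 0.707]
ft_force: [-0.4, 1.0, -0.0]
grip_width: 0.0449
 yaw 80 shift [  7.8 272.1 -46. ] turn [0.5 0.3 0.3]
 yaw 260 shift [  7.8 272.1 -46. ] turn [-179.5   -0.4    0.5]
 now [ 0.4749 -0.3259  0.2044] q6 -2.21 w 0.0449 F [-0.4  1.  -0. ] t 24.4
[(array([ 0.4732, -0.3208,  0.011 ]), [261.8, 169.1], 0.76)]
```

View pics/w7.png

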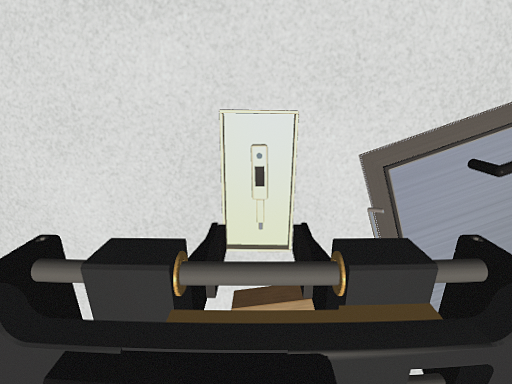

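The thermometer lies flat inside the long tray, grip at (260,172) and probe tip at (261,230). Next is the handle.

```bash
python3 -m inch '[[50,[0,52,-9],[0,0,0]],[50,[0,52,-9],[0,0,0]],[50,[0,52,-9],[0,0,0]],[50,[0,52,-9],[0,0,0]],[50,[0,52,-9],[0,0,0]],[50,[0,0,0],[10,0,0]],[50,[0,0,0],[10,0,0]],[50,[0,0,0],[10,0,0]],[50,[0,0,0],[10,0,0]],[50,[0,0,0],[10,0,0]],[50,[0,0,0],[10,0,0]],[50,[0,0,0],[10,0,0]]]'
python3 - <<'E'
from h import *
go([.472,-.05,.18],np.radians(10.5))
E
```

```text
time: 26.0
position: [0.4585, -0.0486, 0.1841]
tool_rot: [0.456, 0.548, -0.465, 0.524]
ft_force: [0.2, -0.3, -0.1]
grip_width: 0.0502
 yaw 10 shift [ 3.6 13.2  3.5] turn [-1.8 -1.1  1.8]
 yaw 190 shift [ 3.6 13.2  3.5] turn [178.1   2.8   1.6]
 now [ 0.4585 -0.0486  0.1841] q6 -0.5 w 0.0502 F [ 0.2 -0.3 -0.1] t 26.0
```

```bash
python3 -m inch '[[50,[5,14,3],[0,0,0]],[50,[0,0,0],[-2,-1.1,1.8]],[50,[25,0,0],[0,0,0]],[50,[25,0,0],[0,0,0]],[50,[5,0,0],[0,0,0]],[50,[0,0,0],[0,0,0]]]'
python3 - <<'E'
from h import *
go([.473,-.05,.109],np.radians(10.5))
p=imaging.camera_params('wrist');im=imaging.camera('wrist');cv2.imwrite('pics/w8.png',im[:,:,::-1])
o=imaging.tip_of('wrist','lid_handle');print([(np.round(on(p,d['pixel'],.128),4),d['pixel'],d['confidence']) for d in o])
E
```

```text
time: 26.75
position: [0.4755, -0.0495, 0.1166]
tool_rot: [0.446, 0.549, -0.448, 0.547]
ft_force: [-0.4, 0.4, 0.1]
grip_width: 0.0502
 yaw 10 shift [ 7.6 -2.5 -0. ] turn [ 1.1 -0.1  0.2]
 yaw 190 shift [ 7.6 -2.5 -0. ] turn [-178.9   -0.4   -0.2]
 now [ 0.4755 -0.0495  0.1166] q6 -0.54 w 0.0502 F [-0.4  0.4  0.1] t 26.75
[(array([ 0.475 , -0.0478,  0.128 ]), [256.6, 245.3], 0.72)]
```

View pics/w8.png

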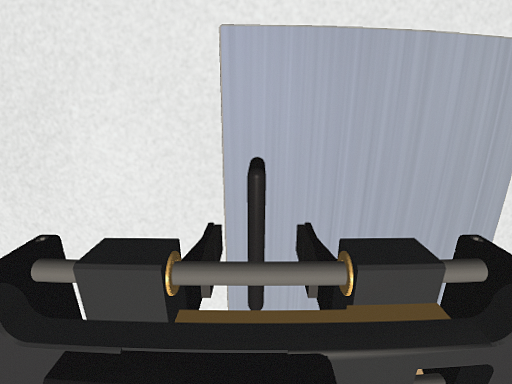

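The bar, from (257,160) to (256,308), runs parallel to the pads and midway between the fingers at columns 217 and 303.

```bash
python3 -m inch '[[50,[6,-1,0],[1,0,0]],[50,[2,0,0],[0,0,0]],[5,[0,0,0],[0,0,0]],[5,[0,0,0],[0,0,0]],[5,[0,0,0],[0,0,0]],[5,[0,0,0],[0,0,0]],[5,[0,0,0],[0,0,0]],[5,[0,0,0],[0,0,0]]]' 45
python3 - <<'E'
from h import *
go([.473,-.05,.109],np.radians(10.5))
E
```

```text
time: 27.85
position: [0.4736, -0.0506, 0.1106]
tool_rot: [0.45, 0.545, -0.453, 0.544]
ft_force: [2.2, 0.9, 0.2]
grip_width: 0.0094
 yaw 10 shift [ 1.6 -0.5 -0.7] turn [0.2 0.1 0.2]
 yaw 190 shift [ 1.6 -0.5 -0.7] turn [-1.798e+02 -4.000e-01  1.000e-01]
 now [ 0.4736 -0.0506  0.1106] q6 -0.52 w 0.0094 F [2.2 0.9 0.2] t 27.85
```

```bash
python3 -m inch '[[5,[-1,0,0],[0,0,0]],[5,[-2,0,0],[0,0,0]],[5,[-2,0,0],[0,0,-0.2]]]' 58
python3 - <<'E'
from h import *
go([.473,-.05,.1106],np.radians(10.5))
E
```

```text
time: 28.22
position: [0.4739, -0.0505, 0.1122]
tool_rot: [0.449, 0.546, -0.454, 0.542]
ft_force: [3.8, -1.1, -18.1]
grip_width: 0.0094
 yaw 10 shift [ 1.6 -0.8 -0.6] turn [ 0.1 -0.   0.5]
 yaw 190 shift [ 1.6 -0.8 -0.6] turn [-179.8   -0.8   -0. ]
 now [ 0.4739 -0.0505  0.1122] q6 -0.52 w 0.0094 F [  3.8  -1.1 -18.1] t 28.23
```

```bash
python3 -m inch '[[5,[-2,0.3,0],[0,0,-0.5]],[5,[-2,0.3,0],[0,0,-0.5]]]'; python3 -m inch '[[5,[-2,0.3,0],[0,0,-0.5]],[5,[-2,0.3,0],[0,0,-0.5]]]'
python3 - <<'E'
from h import *
go([.473,-.05,.1106],np.radians(10.5))
E
```

```text
time: 28.48
position: [0.4748, -0.0503, 0.1165]
tool_rot: [0.444, 0.551, -0.459, 0.538]
ft_force: [3.0, 0.7, -7.9]
grip_width: 0.0092
time: 28.72
position: [0.4761, -0.0501, 0.1219]
tool_rot: [0.439, 0.554, -0.463, 0.534]
ft_force: [2.7, -0.2, -8.2]
grip_width: 0.0095
 yaw 10 shift [11.5 -2.5 -0.7] turn [0.1 0.  2.5]
 yaw 190 shift [11.5 -2.5 -0.7] turn [-179.8   -4.     0. ]
 now [ 0.4761 -0.0501  0.1219] q6 -0.49 w 0.0095 F [ 2.7 -0.2 -8.2] t 28.73
```

```bash
python3 -m inch '[[5,[-2,0.4,0],[0,0,-0.7]],[5,[-2,0.4,0],[0,0,-0.7]],[5,[-2,0.4,0],[0,0,-0.7]],[5,[-2,0.4,0],[0,0,-0.7]],[5,[-2,0.4,0],[0,0,-0.7]],[5,[0,0,0],[0,0,0]]]'
python3 - <<'E'
from h import *
go([.479,-.05,.1369],np.radians(10.5))
E
```

```text
time: 29.48
position: [0.4785, -0.0496, 0.1328]
tool_rot: [0.421, 0.568, -0.481, 0.519]
ft_force: [0.4, -1.0, -7.2]
grip_width: 0.0095
 yaw 10 shift [-4.1 -0.1  0.5] turn [0.2 0.  6.3]
 yaw 190 shift [-4.1 -0.1  0.5] turn [-1.796e+02 -9.900e+00  1.000e-01]
 now [ 0.4785 -0.0496  0.1328] q6 -0.45 w 0.0095 F [ 0.4 -1.  -7.2] t 29.48
```

```bash
python3 -m inch '[[5,[-2,0.6,0],[0,0,-0.6]],[5,[-2,0.6,0],[0,0,-0.6]],[5,[-0.5,0,0],[0,0,0]],[5,[0,0,0],[0,0,0]]]'
python3 - <<'E'
from h import *
go([.479,-.05,.1369],np.radians(10.5))
for c in('top','scene'):
    im=imaging.camera(c);cv2.imwrite(f'pics/{c}9.png',im[:,:,::-1])
a=cv2.imread('pics/top9.png')[190:310,70:460];b=cv2.imread('pics/scene9.png')[80:290,60:450]
cv2.imwrite('pics/both9.png',cv2.resize(np.vstack([a,b]),None,fx=1.75,fy=1.75,interpolation=2))
print(get_obs()['position'],get_obs()['ft_force'])
E
```

```text
time: 29.98
position: [0.4797, -0.0493, 0.137]
tool_rot: [0.414, 0.573, -0.487, 0.513]
ft_force: [0.7, -0.8, -8.9]
grip_width: 0.0093
 yaw 10 shift [ 0.3 -0.8  0.6] turn [0.2 0.  7.7]
 yaw 190 shift [ 0.3 -0.8  0.6] turn [-179.4  -12.     0. ]
 now [ 0.4797 -0.0493  0.137 ] q6 -0.43 w 0.0093 F [ 0.7 -0.8 -8.9] t 29.98
[ 0.47969435 -0.04931883  0.1370493 ] [ 0.86006988 -0.40302166 -9.49135546]
```

View pics/both9.png

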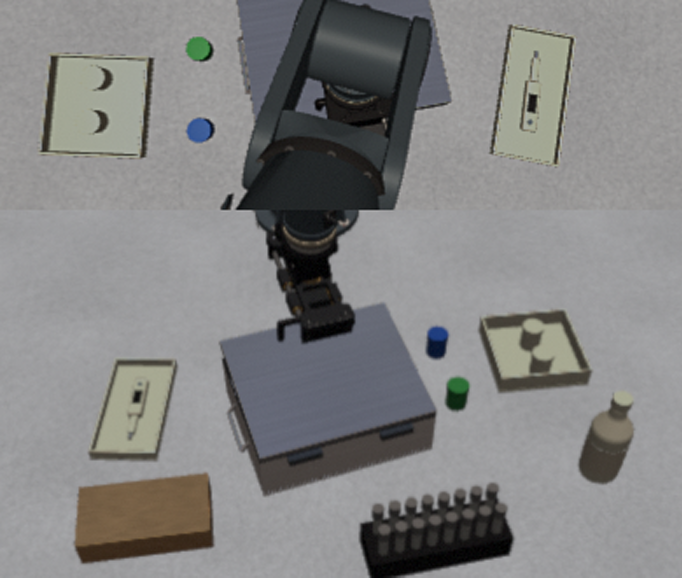

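```bash
python3 -c "
from h import *
print(robot.hand_in()); o=get_obs(); print(o['time'],o['position'],o['ft_force'],o['grip_width'])"
```

```text
the job is handed in; nothing more can be done
None
the job is handed in; nothing more can be done
```

I moved both white pots into the square tray and the thermometer into the long tray. Then I broke the lid's seal slowly and handed in at about 30 s (limit 69 s) while still gripping the lid open.

**Last checks:**
- **Trays:** the final top and scene pictures show both pots upright in the square tray and the thermometer flat in the long tray.
- **Left alone:** the bottle, rack and box, and the blue and green look-alikes, look unmoved.
- **Set down:** each item was pressed lightly onto its tray floor before release, with at most 13 N read.
- **Seal:** the force at the handle read about 18 N just before the seal gave and 8 N just after. The lid rose in steps of about 2 mm and did not fly up.
- **Opening:** the tool rose 26.4 mm and tilted 7.7°, which works out to about 30 mm at the front edge. This comes from the arm's own pose; I did not measure the gap in a picture.

**What disagreed:**
- While holding the lid, the force stayed at about 9 N, a little over the 3 to 5 N expected. The grip held steady at 9.3 mm, though the bar is 11 mm thick. The gripper also read 1 to 2 mm narrow on one pot.
- Some early camera positions differed by up to about 1 cm. I corrected them from closer views.
- No check failed, but no state could be read after handing in.

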